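# Slide the label plate out past the end of the ledge

### The arm

A 6-joint arm with a two-finger parallel gripper is mounted at the origin on the work surface. World frame = base frame: x ahead of the robot, y to its left, z up, the work surface at z = 0. Lengths are in m, angles in degrees, forces in N, time in s.
With the tool pointing down it reaches from about 0.375 to 0.9 m from the base axis. Payload 3.1 kg.
Tool frame: the origin (TCP) lies at the centre of the arm's flange, where the gripper is bolted on; the fingertips stand 182 mm ahead of it and the grasp point (between the pads) lies bot.grip_point_offset ahead of it (bot.grip_point_offset is the distance from the TCP to the grasp point, in m); x points along the fingers, z is the direction in which the jaws open and shut, and the axes are right-handed (so a half turn about x gives the same grasp; the last joint's range is limited). The gripper opens to 87 mm and grips with 3 to 60 N. Pads are 19 mm wide; open, the fingers measure 117 mm over their backs; the gripper's body (75 mm by 190 mm) begins 51 mm behind the grasp point.
Start: joints at [-85.399, 30.224, 82.088, -0, 67.689, -10.227], TCP at [0.16, -0.604, 0.405] pointing down, gripper open.
Joint ranges: [-176.69, 176.69], [-43.24, 126.21], [12.49, 139.97], [-82, 262], [0, 151.66], [-163.58, 163.58]. Speed limits (degrees/s): [159.86, 159.86, 180, 180, 180, 180].

### API

Orientations are given as a 3x3 rotation matrix whose columns are the frame's x, y, z axes.
In Python, from rig import bot gives the robot as it stands.
- The arm moves only by the tool step_arm, never from a script. Its argument "motion" is a list that holds one entry, the list of rows, each a list of 7 numbers: the turn, a rotation vector about the world's x, y, z in degrees, then the shift along the world's x, y, z in mm, then the finger opening in mm, from 0 to 87. A call has 1 to 12 rows; each row is the pose to reach, as a shift and turn from the pose commanded when the call began; what a row does not reach only later rows make up. A row lasts 1/12 s, in which the tool goes at most 41.7 mm and 7.16 degrees, less where a joint would pass 70% of its speed; a pose out of reach is approached as far as the arm can. A call with a gripper value outside its range is refused whole. The fingers move at their own pace and stop on an object; the grip force is fixed at half the most. Time passes only in rows, so rows that repeat a pose let the fingers close. It gives the time, the measured TCP pose, the force and the opening at its end, in the units of the state.
- bot.read_state(): the state, without advancing time (a new reading comes with each control period).
- bot.capture(name): name is "scene" or "top" or "wrist"; returns a dict with "frame" (400x640x3 uint8, red, green, blue), "range_z" (400x640 float32, m along the optical axis (not along the pixel's ray), 0 where there is no reading), "fx", "fy", "cx", "cy" (pixels), "cam_to_world" (4x4, takes a point from camera to world coordinates). Camera axes: x right, y down, z forward; pixel columns grow to the right and rows downward; lengths in m; the calibration is good to about 2 mm. A picture is of the moment at which its call begins.
- bot.hand_in(): hands the job in, once; it reports no verdict.
The state is a dict: "time_s": time; "joint_positions": joint angles; "qvel": joint speeds; "tau": joint torques, N m; "position": TCP position; "tcp_rot": TCP orientation; "force": force on the tool from outside, world axes, zero at the start; "moment": the same for the moment, N m; "opening": opening from 0.0 (shut) to 1.0 (fully open).
Only numpy, scipy, OpenCV 4.12 (cv2) and the standard library are available. Lean on these libraries where they do the work, as an engineer would, in place of code of your own. Each camera call takes 0.05 s, during which the arm holds its last target.

### The job

With the fingertips only, push the dark walnut plate back until its long side lies flat against the fence of the raised ledge. Then push it along the fence until it sticks out over the ledge's right-hand end (as the robot sees it) and the white line across the plate stands right over that end edge, the plate still flat on the ledge and against the fence, ready for its end to be filed. Never lift or carry the plate, and leave everything else where it stands.

Things in the scene. Friction and masses are not known exactly. Their poses are not given: they have to be found in the camera images.
- ledge: raised ledge with a grey top, fixed to the bench, 170 mm (its x) by 340 mm (its y), flat top 45 mm above the bench. Origin: centre of its underside. Along its far side (+x) runs a wooden fence, 20 mm thick, 20 mm high above the ledge top; its working face looks to ledge -x, at ledge x = +65 mm. The plate goes out over the ledge's -y end (ledge y = -170 mm, the robot's right).
- ledge_end (a point): point on the top edge of the ledge's free (-y) end, at ledge x = +20, y = -170, z = +45 mm: right below the place where the middle of the white line must come (the plate, 8 mm thick, lies in between). Same axes as the ledge.
- plate: loose dark walnut label plate, 90 mm (its x) by 180 mm (its y) by 8 mm thick, about 85 g, lying flat on the ledge, a little askew and some way from the fence. Origin: centre of its underside. Its -y end is the one that must stick out; its +x long side is the one that goes against the fence. In its final place its axes are parallel to the ledge's and its centre lies at ledge x = +20, y = -120 mm.
- plate_center (a point): centre of the plate, half-way up its thickness; same axes as the plate
- plate_line (a point): middle of the white line (4 mm wide) drawn across the plate's top, 40 mm from its -y end (plate x = 0, y = -50, z = +8 mm); same axes as the plate
- sanding_block: bystander: small cork block, 30 x 40 x 25 mm high, standing on the ledge top near its front left corner. Origin: centre of its underside. Leave alone.
- glue: bystander: white glue bottle, 52 mm across, 150 mm high, on the bench behind the fence. Origin: centre of its underside. Leave alone.
- jar: bystander: amber glass jar, 66 mm across, 80 mm high, on the bench behind the fence. Origin: centre of its underside. Leave alone.
- mug: bystander: blue mug, 76 mm across plus handle, 90 mm high, on the bench at the left. Origin: centre of its underside. Leave alone.
- screwdriver: bystander: screwdriver with a blue handle lying on the bench at the right. Leave alone.
- slice: bystander: round slice of a branch, 90 mm across, 14 mm thick, lying on the bench in front of the ledge. Origin: centre of its underside. Leave alone.
Mind the look-alikes: they are no part of the job. Leave any orange or red look-alike of the plate alone.

How it is judged:
By the outcome, as a careful person would: the job done as asked, in the order asked, and still so for the second after the job is handed in, with the robot touching nothing.
It also fails if it takes over 48 s, if anything falls off the work surface, if the arm or the gripper's body presses on something with over 40 N, if the wrist force passes 120 N, or if a joint passes its speed limit or range.

## Working session

There is one attempt and no reset: what is moved stays moved. The work goes in short steps, Python scripts to look and compute and a tool call to move; the robot and the scene stay as the last step left them, time stands still between calls to the robot, and variables do not carry over. Pictures are saved under pics/ and viewed, and the job is handed in when it is done.

Besides the shell and the picture viewer there is one more tool, called after "Emit:" as name([rows], argument=value, ...), one row to a line, values as JSON. step_arm: Moves the arm, as the interface text tells. Its arguments: {"type":"object","properties":{"motion":{"type":"array"}},"required":["motion"]}

```bash
mkdir -p pics; ls
python3 - <<'E'
from rig import bot
import cv2
s=bot.read_state(); print({k:s[k] for k in('time_s','position','tcp_rot','force','opening')}, bot.grip_point_offset)
for n in('scene','top'):
    c=bot.capture(n); cv2.imwrite(f'pics/{n}0.png',c['frame'][:,:,::-1]); print(n,c['fx'],c['cx'],c['cy'],c['cam_to_world'])
E
```

```text
pics
{'time_s': 0.0, 'position': array([ 0.15995214, -0.60383643,  0.40376911]), 'tcp_rot': array([[-1.73636417e-04,  9.66701510e-01,  2.55906545e-01],
       [ 2.14187823e-03,  2.55906321e-01, -9.66699212e-01],
       [-9.99997691e-01,  3.80266471e-04, -2.11499158e-03]]), 'force': array([ 0.68046457, -0.00832669, -0.81876636]), 'opening': 1.0015876488515951} 0.1635
scene 387.76111509280327 317.5675078971411 207.2314223778618 [[-0.56990653  0.49966019 -0.65233906  1.17164805]
 [ 0.82160706  0.33396489 -0.46198409  0.49948694]
 [-0.01297672 -0.79925412 -0.60085311  0.66895117]
 [ 0.          0.          0.          1.        ]]
top 404.35827987152874 318.84901563326775 202.98435680855184 [[-0.01974813 -0.98511471  0.1707601   0.34972256]
 [-0.99965603  0.02240319  0.01363534  0.00820701]
 [-0.01725794 -0.17043209 -0.98521828  1.12029398]
 [ 0.          0.          0.          1.        ]]
```

View pics/scene0.png

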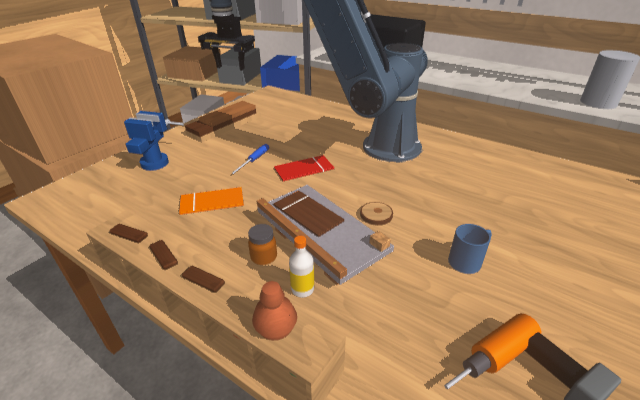

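View pics/top0.png

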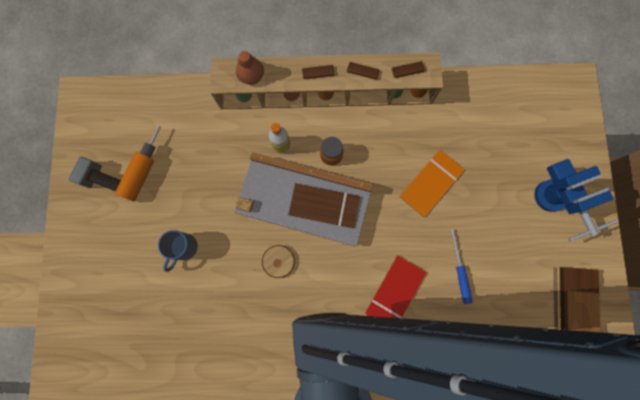

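Candidates (top image): walnut plate with white line on the grey ledge at (323,205); red look-alike (397,287); orange look-alike (432,183); small dark boards on the shelf (318,72), (363,71), (408,70). By the description I choose (323,205). I'll check a crop and measure.

```bash
cat > h.py <<'E'
import numpy as np, cv2
from rig import bot
def world(c):
    d=c['range_z']; v,u=np.mgrid[0:400,0:640]
    P=np.stack([(u-c['cx'])/c['fx']*d,(v-c['cy'])/c['fy']*d,d],-1)
    M=c['cam_to_world']; return P@M[:3,:3].T+M[:3,3]
def ray(c,uv,z):
    uv=np.atleast_2d(uv).astype(float)
    D=np.c_[(uv[:,0]-c['cx'])/c['fx'],(uv[:,1]-c['cy'])/c['fy'],np.ones(len(uv))]
    M=c['cam_to_world']; D=D@M[:3,:3].T; o=M[:3,3]
    return o+D*((z-o[2])/D[:,2])[:,None]
E
python3 - <<'E'
from h import *
c=bot.capture('top'); f=c['frame']
cv2.imwrite('pics/crop1.png',cv2.resize(f[140:260,220:390,::-1],None,fx=4,fy=4,interpolation=cv2.INTER_CUBIC))
W=world(c)
for p in [(323,205),(345,208),(290,180),(365,215),(310,170),(300,260),(245,205),(270,200)]: print(p,W[p[1],p[0]].round(4),f[p[1],p[0]],c['range_z'][p[1],p[0]])
E
```

```text
(323, 205) [0.5291 0.012  0.0521] [81 52 34] 1.0830772
(345, 208) [ 0.5201 -0.0468  0.0493] [82 55 38] 1.0834706
(290, 180) [0.6002 0.1001 0.0506] [122 119 123] 1.0979376
(365, 215) [ 5.069e-01 -1.044e-01  3.000e-04] [108  89  67] 1.1287414
(310, 170) [0.6224 0.0447 0.0677] [136 106  52] 1.0840502
(300, 260) [0.386  0.0784 0.0035] [156 128  89] 1.1074506
(245, 205) [0.5309 0.2181 0.0692] [155 121  79] 1.0693396
(270, 200) [0.5472 0.1551 0.0457] [122 120 122] 1.0944409
```

View pics/crop1.png

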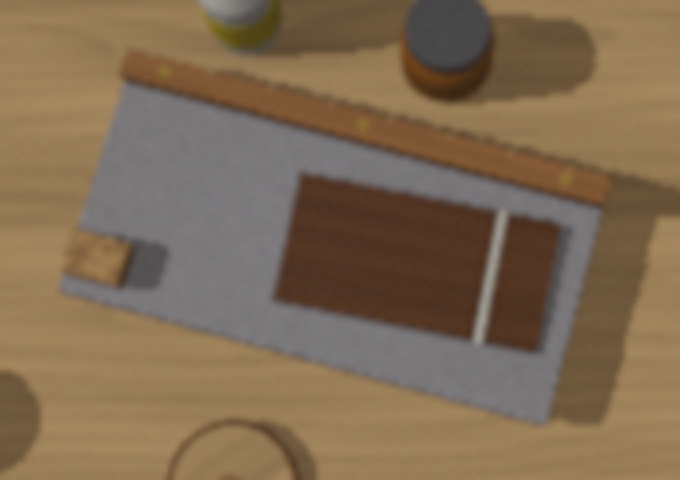

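The crop shows the walnut plate (crop corners (302,173), (560,222), (540,352), (275,298)) with white line at (490,275); it's the right one. Now I'll measure ledge and plate.

```bash
cat >> h.py <<'E'
def linefit(p):
    vx,vy,x,y=cv2.fitLine(np.float32(p),cv2.DIST_HUBER,0,1e-4,1e-4).ravel(); return np.array([x,y]),np.array([vx,vy])
def measure(c,box,dbg=None,zp=.053):
    """plate & ledge from masks within box u0,v0,u1,v1; upsampled x4 for subpixel edges"""
    u0,v0,u1,v1=box; k=4
    im=cv2.resize(c['frame'][v0:v1,u0:u1],None,fx=k,fy=k,interpolation=cv2.INTER_CUBIC)
    hsv=cv2.cvtColor(im,cv2.COLOR_RGB2HSV)
    top=lambda m:max(cv2.findContours(m,cv2.RETR_EXTERNAL,cv2.CHAIN_APPROX_NONE)[0],key=cv2.contourArea)[:,0,:]
    topx=lambda p:(p+.5)/k-.5+[u0,v0]
    pm=((hsv[...,1]>95)&(hsv[...,2]<105)).astype('uint8')*255
    pm=cv2.morphologyEx(pm,cv2.MORPH_CLOSE,np.ones((29,29)))
    pm=cv2.morphologyEx(pm,cv2.MORPH_OPEN,np.ones((25,25)))
    gm=((hsv[...,1]<50)&(hsv[...,2]<190)&(hsv[...,2]>70)).astype('uint8')*255
    gm=cv2.morphologyEx(gm,cv2.MORPH_OPEN,np.ones((7,7)))
    P=ray(c,topx(top(pm)),zp)[:,:2]; G=ray(c,topx(top(gm)),.045)[:,:2]
    if dbg:
        o=im[:,:,::-1].copy(); cv2.drawContours(o,[top(pm)],-1,(0,255,0),1); cv2.drawContours(o,[top(gm)],-1,(0,0,255),1); cv2.imwrite(dbg,o)
    return P,G
E
python3 - <<'E'
from h import *
c=bot.capture('top'); P,G=measure(c,(225,140,390,260),'pics/m1.png')
for n,X in(('plate',P),('grey',G)):
    r=cv2.minAreaRect(np.float32(X*1000)); print(n,r,cv2.boxPoints(r).round(1).tolist())
E
```

```text
plate ((529.7306518554688, 8.942535400390625), (176.96055603027344, 90.00873565673828), 78.2361068725586) [[467.6000061035156, -68.5], [555.7999877929688, -86.9000015258789], [591.7999877929688, 86.4000015258789], [503.70001220703125, 104.69999694824219]]
grey ((539.7734375, 67.94425964355469), (340.0367431640625, 152.32757568359375), 73.26416778564453) [[417.8999938964844, -72.9000015258789], [563.7999877929688, -116.80000305175781], [661.7000122070312, 208.8000030517578], [515.7999877929688, 252.6999969482422]]
```

View pics/m1.png

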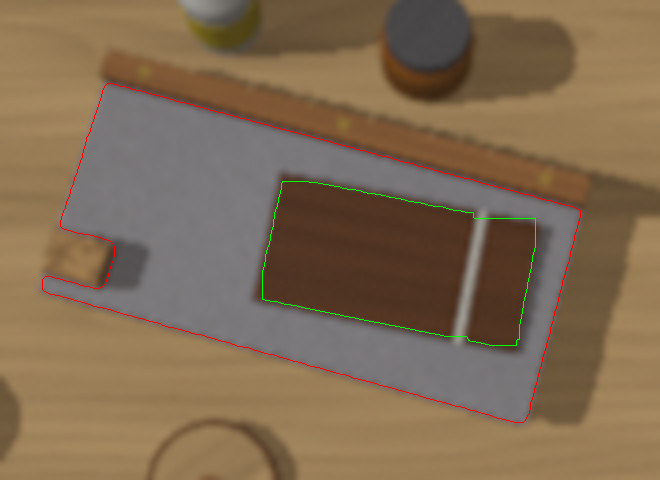

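Emit:
step_arm([
  [[0, 0, -5, 30, 23, 0, 87], [0, 0, -10, 60, 46, 0, 87], [0, 0, -15, 90, 69, 0, 87], [0, 0, -20, 120, 92, 0, 87], [0, 0, -25, 150, 115, 0, 87], [0, 0, -31.5, 180, 138, 0, 87], [0, 0, -31.5, 210, 161, 0, 87], [0, 0, -31.5, 240, 184, 0, 87], [0, 0, -31.5, 270, 207, 0, 87], [0, 0, -31.5, 300, 230, 0, 87], [0, 0, -31.5, 330, 253, 0, 87], [0, 0, -31.5, 330, 290, 0, 87]],
])

```text
time_s: 1.2
position: [0.4945, -0.3149, 0.405]
tcp_rot: [[0.007, 0.958, -0.286], [-0.005, -0.286, -0.958], [-1.0, 0.008, 0.003]]
force: [0.5, -0.3, 0.7]
opening: 1.0
```

Emit:
step_arm([
  [[0, 0, 0, -3, 36, 0, 87], [0, 0, 0, -6, 72, 0, 87], [0, 0, 0, -9, 108, 0, 87], [0, 0, 0, -12, 144, 0, 87], [0, 0, 0, -15, 180, 0, 87], [0, 0, 0, -18, 216, 0, 87], [0, 0, 0, -21, 252, 0, 87], [0, 0, 0, -25, 288, 0, 87], [0, 0, 0, -30, 320, 0, 87], [0, 0, 0, -35, 344, 0, 87], [0, 0, 0, -35, 344, 0, 87], [0, 0, 0, -35, 344, 0, 87]],
])

```text
time_s: 2.2
position: [0.4546, 0.0309, 0.4048]
tcp_rot: [[0.0, 0.959, -0.284], [-0.0, -0.284, -0.959], [-1.0, 0.0, 0.0]]
force: [0.7, -0.2, 0.7]
opening: 0.996
```

Run:
```python
from h import *
s=bot.read_state(); print(s['time_s'],s['position'],s['tcp_rot'].round(4).tolist(),s['force'],s['joint_positions'])
for n in('wrist','top'):
    c=bot.capture(n); cv2.imwrite(f'pics/{n}1.png',c['frame'][:,:,::-1]); print(c['fx'],c['cam_to_world'].round(3).tolist())
```

```text
2.2 [0.45460747 0.03087906 0.40480044] [[0.0, 0.9589, -0.2839], [-0.0004, -0.2839, -0.9589], [-1.0, 0.0001, 0.0003]] [ 0.7395888  -0.16319966  0.68086726] [-1.02078511e+01  1.72239027e+01  1.05506070e+02 -2.45156519e-02
  5.72648139e+01  9.62976270e+01]
319.2539760528357 [[-0.283, -0.925, -0.254, 0.524], [-0.959, 0.273, 0.075, 0.009], [0.001, 0.265, -0.964, 0.385], [0.0, 0.0, 0.0, 1.0]]
404.35827987152874 [[-0.02, -0.985, 0.171, 0.35], [-1.0, 0.022, 0.014, 0.008], [-0.017, -0.17, -0.985, 1.12], [0.0, 0.0, 0.0, 1.0]]
```

View pics/wrist1.png

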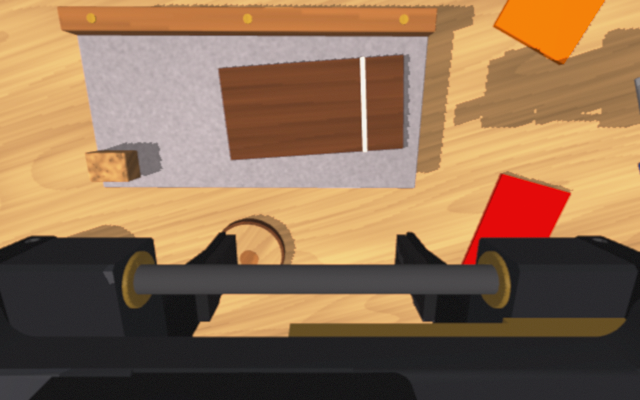

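View pics/top1.png

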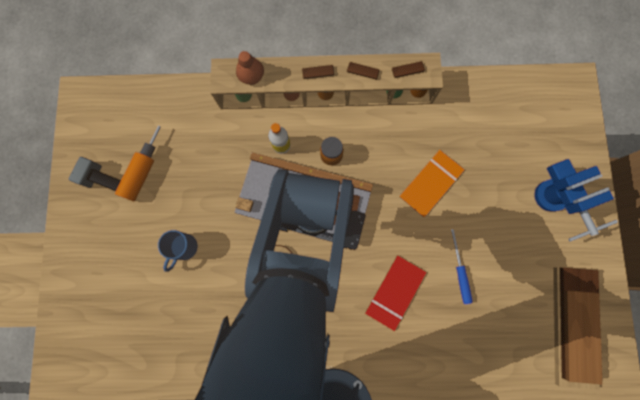

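The wrist view shows the plate (corners (219,68), (405,55), (404,148), (231,159)), white line at (363,104), fence foot at row 36, ledge right end (427,36)–(414,187). I'll measure from this closer view.

```bash
cat >> h.py <<'E'
def edge(c,a,b,z,half=6,n=40,trim=.1,chan=None):
    """edge between pixels a,b: max gradient along normals, fit world line at height z"""
    g=cv2.GaussianBlur(c['frame'],(0,0),.8).astype(np.float32)
    a=np.array(a,float);b=np.array(b,float);d=(b-a)/np.linalg.norm(b-a);nn=np.array([-d[1],d[0]])
    o=np.arange(-half,half+.01,.25); pts=[]
    for t in np.linspace(trim,1-trim,n):
        q=a+t*(b-a)+o[:,None]*nn
        s=cv2.remap(g,np.float32(q[:,:1]),np.float32(q[:,1:]),cv2.INTER_LINEAR)[:,0]
        G=np.linalg.norm(s[4:]-s[:-4],axis=1); i=G.argmax(); pts.append(a+t*(b-a)+o[i+2]*nn)
    X=ray(c,pts,z)[:,:2]*1000; p,v=linefit(X); r=np.abs((X-p)@[-v[1],v[0]])
    return p,v,np.median(r)
def inter(l,m):
    t=np.linalg.solve(np.c_[l[1],-m[1]],m[0]-l[0]); return l[0]+t[0]*l[1]
def ang(l,ref=90):
    a=np.degrees(np.arctan2(l[1][1],l[1][0])); return (a-ref+90)%180-90
E
python3 - <<'E'
from h import *
c=bot.capture('wrist')
F=edge(c,(79,36),(427,36),.045,4);R=edge(c,(427,36),(414,187),.045);B=edge(c,(160,187),(414,187),.045,4);L=edge(c,(79,36),(95,145),.045)
print('ledge yaw',[round(ang(F),2),round(ang(B),2),round(ang(R,0),2),round(ang(L,0),2)],[e[2] for e in(F,R,B,L)])
fr,br,fl,bl=inter(B,R),inter(F,R),inter(B,L),inter(F,L)
print(fr,br,fl,bl,np.linalg.norm(fr-br),np.linalg.norm(bl-br),np.linalg.norm(bl-fl))
f=edge(c,(231,159),(404,148),.053);k=edge(c,(219,68),(405,55),.053);r=edge(c,(405,55),(404,148),.053);l=edge(c,(219,68),(231,159),.053)
print('plate',[round(x,2) for x in(ang(f),ang(k),ang(r,0),ang(l,0))],[e[2] for e in (f,k,r,l)])
q=[inter(f,r),inter(k,r),inter(f,l),inter(k,l)]
print(np.round(q,1),np.linalg.norm(q[0]-q[1]),np.linalg.norm(q[1]-q[3]),'ctr',np.mean(q,0))
yaw=np.radians(np.mean([ang(F),ang(B)])); ux=np.array([np.cos(yaw),np.sin(yaw)]);uy=np.array([-ux[1],ux[0]])
O=np.mean([fr,br,fl,bl],0)+10*ux; print('O',O,ux,uy)
for p in q+[np.mean(q,0)]: print((p-O)@ux,(p-O)@uy)
E
```

```text
ledge yaw [np.float32(-16.63), np.float32(-16.65), np.float32(-16.58), np.float32(-16.79)] [np.float64(2.765073402194321e-06), np.float64(0.20515032417057266), np.float64(5.50409840646476e-06), np.float64(0.14981733563060168)]
[419.35077  -71.803635] [ 563.19836  -114.624435] [516.577   253.37286] [660.1918  210.04504] 150.08582 338.84805 150.00832
plate [np.float32(-12.53), np.float32(-12.58), np.float32(-13.04), np.float32(-12.56)] [np.float64(0.17128668629957228), np.float64(0.18380985033321945), np.float64(0.8927481908031297), np.float64(0.22245584691215423)]
[[465.  -71.5]
 [552.6 -91.8]
 [504.8 107.7]
 [592.7  88.1]] 89.90747 184.30045 ctr [528.77356    8.152727]
O [549.4107   66.38391] [ 0.9581237  -0.28635472] [0.28635472 0.9581237 ]
-41.41323 -156.24942
48.317104 -150.60846
-54.55986 26.819881
35.26339 33.22912
-3.0981636 -61.702225
```

Emit:
step_arm([
  [[0, 0, 0, 0, 0, -35, 87], [0, 0, 0, 0, 0, -70, 87], [0, 0, 0, 0, 0, -105, 87], [0, 0, 0, 0, 0, -135, 87], [0, 0, 0, 0, 0, -155, 87], [0, 0, 0, 0, 0, -167, 87], [0, 0, 0, 0, 0, -172, 87], [0, 0, 0, 0, 0, -174, 87], [0, 0, 0, 0, 0, -174, 87]],
])

```text
time_s: 3.1
position: [0.4555, 0.029, 0.2307]
tcp_rot: [[0.0, 0.958, -0.288], [-0.0, -0.288, -0.958], [-1.0, 0.0, 0.0]]
force: [0.9, -0.3, -0.4]
opening: 1.001
```

Run:
```python
from h import *
s=bot.read_state(); print(s['time_s'],s['position'],s['force'])
for n in('wrist','scene'):
    c=bot.capture(n); f=c['frame']
    if n=='scene': f=cv2.resize(f[160:300,220:420],None,fx=4,fy=4,interpolation=cv2.INTER_CUBIC)
    cv2.imwrite(f'pics/{n}2.png',f[:,:,::-1])
```

```text
3.1 [0.45547831 0.02901545 0.23065905] [ 0.89861844 -0.31041979 -0.42977561]
```

View pics/wrist2.png

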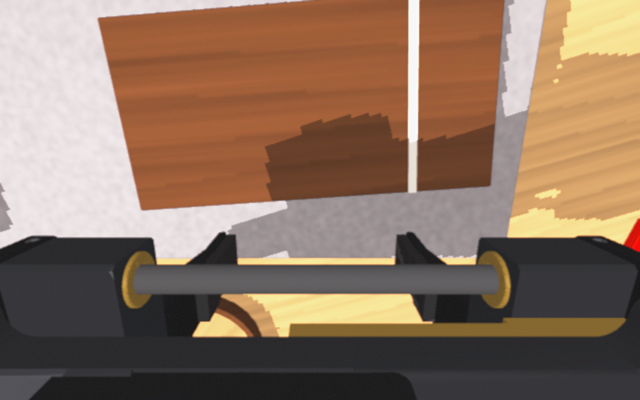

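View pics/scene2.png

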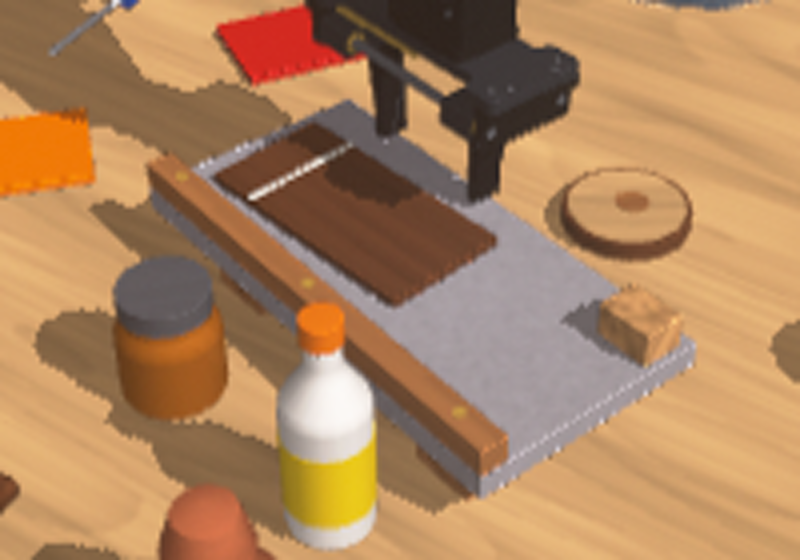

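Emit:
step_arm([
  [[0, 0, 0, 5.7, -1.7, 0, 87], [0, 0, 0, 11.5, -3.4, 0, 87], [0, 0, 0, 17.2, -5.2, 0, 87], [0, 0, 0, 20.1, -6.0, 0, 87], [0, 0, 0, 23, -6.9, 0, 87], [0, 0, 0, 25.9, -7.7, 0, 87], [0, 0, 0, 28.7, -8.6, 0, 87], [0, 0, 0, 31.6, -9.4, 0, 87], [0, 0, 0, 34.5, -10.3, 0, 87], [0, 0, 0, 36.4, -10.9, 0, 87], [0, 0, 0, 38.3, -11.5, 0, 87], [0, 0, 0, 38.3, -11.5, 0, 87]],
])

```text
time_s: 4.2
position: [0.494, 0.0181, 0.2307]
tcp_rot: [[0.002, 0.958, -0.287], [-0.0, -0.287, -0.958], [-1.0, 0.002, -0.0]]
force: [-0.4, 0.1, -0.4]
opening: 1.004
```

Run:
```python
from h import *
c=bot.capture('wrist'); cv2.imwrite('pics/wrist3.png',c['frame'][:,:,::-1])
c=bot.capture('scene'); f=cv2.resize(c['frame'][160:300,220:420],None,fx=4,fy=4,interpolation=cv2.INTER_CUBIC)
cv2.imwrite('pics/scene3.png',f[:,:,::-1])
```

```text
(no output)
```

View pics/wrist3.png

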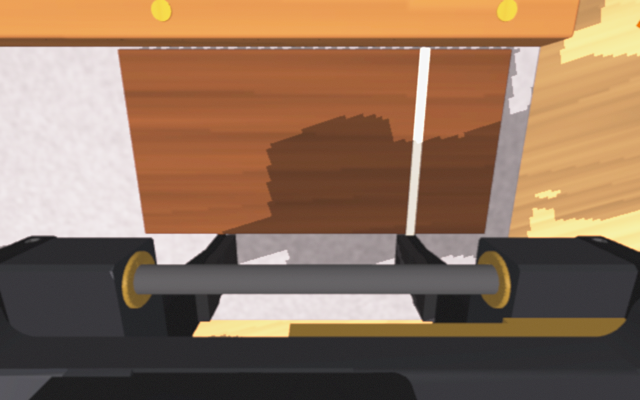

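View pics/scene3.png

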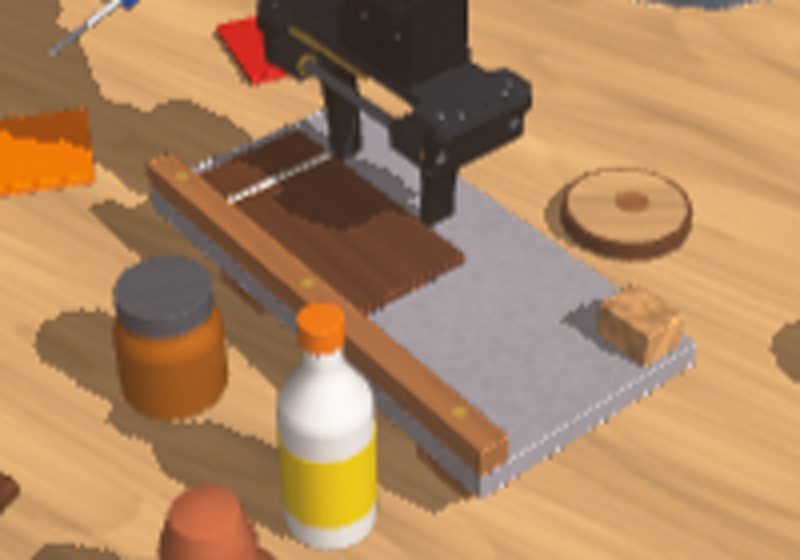

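Both fingertips bear on the long side (row 234) and the plate is nearly parallel; a gap of a millimetre or so is left at the fence (row 48). I'll push on gently.

Emit:
step_arm([
  [[0, 0, 0, 1, -0.3, 0, 87], [0, 0, 0, 1.9, -0.6, 0, 87], [0, 0, 0, 2.9, -0.9, 0, 87], [0, 0, 0, 2.9, -0.9, 0, 87]],
])

```text
time_s: 4.63
position: [0.4961, 0.0175, 0.2307]
tcp_rot: [[-0.001, 0.958, -0.287], [0.0, -0.287, -0.958], [-1.0, -0.001, 0.0]]
force: [-0.5, 0.7, -0.1]
opening: 0.997
```

Emit:
step_arm([
  [[0, 0, 0, 1, -0.3, 0, 87], [0, 0, 0, 1.9, -0.6, 0, 87], [0, 0, 0, 1.9, -0.6, 0, 87]],
])

```text
time_s: 4.88
position: [0.497, 0.0172, 0.2306]
tcp_rot: [[-0.004, 0.958, -0.287], [0.001, -0.287, -0.958], [-1.0, -0.004, 0.0]]
force: [-5.1, 1.9, 3.9]
opening: 1.0
```

Emit:
step_arm([
  [[0, 0, 0, 1, -0.3, 0, 87], [0, 0, 0, 1, -0.3, 0, 87]],
])

```text
time_s: 5.05
position: [0.4973, 0.0171, 0.2306]
tcp_rot: [[-0.006, 0.958, -0.287], [0.001, -0.287, -0.958], [-1.0, -0.006, 0.0]]
force: [-6.3, 2.6, 4.6]
opening: 1.001
```

Run:
```python
from h import *
c=bot.capture('wrist'); cv2.imwrite('pics/wrist4.png',c['frame'][:,:,::-1])
```

```text
(no output)
```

View pics/wrist4.png

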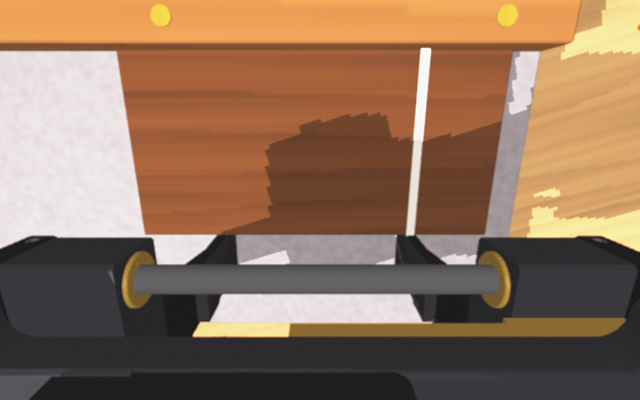

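Plate is seated flat against the fence (contact at row 50, force 6–7 N). I'll back off, rise and measure.

Emit:
step_arm([
  [[0, 0, 0, -5, 1.5, 0, 87], [0, 0, 0, -15, 4.5, 0, 87], [0, 0, 0, -25, 7.5, 15, 87], [0, 0, 0, -35, 10, 45, 60], [0, 0, 0, -42, 12, 80, 0], [0, 0, 0, -42, 12, 115, 0], [0, 0, 0, -42, 12, 145, 0], [0, 0, 0, -42, 12, 165, 0], [0, 0, 0, -42, 12, 174, 0], [0, 0, 0, -42, 12, 174, 0]],
])

```text
time_s: 5.93
position: [0.4576, 0.0285, 0.4067]
tcp_rot: [[0.007, 0.958, -0.287], [-0.001, -0.287, -0.958], [-1.0, 0.007, -0.001]]
force: [0.3, 0.4, -1.1]
opening: 0.552
```

Run:
```python
from h import *
c=bot.capture('wrist'); cv2.imwrite('pics/wrist5.png',c['frame'][:,:,::-1])
print(bot.read_state()['position'],c['cam_to_world'].round(4).tolist())
```

```text
[0.45706468 0.02851016 0.40510489] [[-0.2862, -0.9255, -0.2479, 0.5273], [-0.9582, 0.2764, 0.0745, 0.0068], [-0.0005, 0.2589, -0.9659, 0.3877], [0.0, 0.0, 0.0, 1.0]]
```

View pics/wrist5.png

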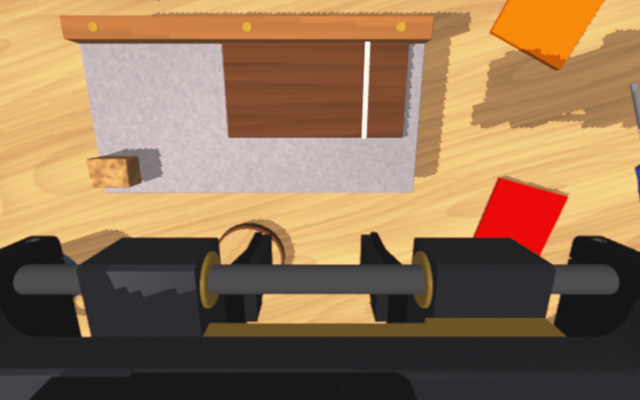

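The plate lies square to the fence: corners (222,41), (412,41), (404,137), (229,137), white line at col. 366. Measuring again.

```bash
cat > m2.py <<'E'
from h import *
def go(c,Fp,Rp,Bp,Lp,fp,lp,wp):
    F=edge(c,*Fp,.045,4);R=edge(c,*Rp,.045);B=edge(c,*Bp,.045,4)
    yaw=np.radians(np.mean([ang(B),ang(F)])); ux=np.array([np.cos(yaw),np.sin(yaw)]);uy=np.array([-ux[1],ux[0]])
    fr,br=inter(B,R),inter(F,R); O=(fr+br)/2+10*ux+170*uy
    print('ledge',ang(F),ang(B),ang(R,0),'O',O,'depth',np.linalg.norm(fr-br))
    f=edge(c,*fp,.053); 
    print('plate yaw rel',ang(f)-np.degrees(yaw),'front x',(f[0]-O)@ux)
    if lp:
        l=edge(c,*lp,.053); print('left end y',(inter(f,l)-O)@uy,'rel',ang(l,0)-np.degrees(yaw),l[2])
    a,b=[np.array(p,float) for p in wp]
    n=[]; g=c['frame'].astype(np.float32).min(2)
    for t in np.linspace(.1,.9,20):
        p=a+t*(b-a); u=np.arange(p[0]-9,p[0]+9.1,.25)
        s=cv2.remap(g,np.float32(u[None]),np.float32(np.full((1,len(u)),p[1])),cv2.INTER_LINEAR)[0]
        w=np.clip(s-(s.min()+s.max())/2,0,None); n.append([(u*w).sum()/w.sum(),p[1]])
    X=ray(c,n,.053)[:,:2]*1000-O; p,v=linefit(X)
    print('line y',(X@uy).mean(),'spread',(X@uy).std(),'first/last',(X@uy)[[0,-1]])
    s=bot.read_state(); t=s['position'][:2]*1000-O; print('tool in ledge',t@ux,t@uy,'t',s['time_s'],'z',s['position'][2])
    return O,ux,uy
E
python3 - <<'E'
from m2 import *
c=bot.capture('wrist')
go(c,((82,42),(215,42)),((425,45),(413,191)),((160,192),(413,192)),None,((229,137),(404,137)),((222,41),(229,137)),((367,45),(365,136)))
E
```

```text
ledge -16.638863 -16.637451 -16.63604 O [549.52875   66.745804] depth 149.8023
plate yaw rel 0.00014686584 front x -25.267168
left end y 26.715963 rel 0.1190052 0.24237107152154214
line y -112.84856703271198 spread 0.05154770167617193 first/last [-112.83059244 -112.87749562]
tool in ledge -77.98954087992442 -63.155779556983205 t 6.0333 z 0.40402558035201896
```

Emit:
step_arm([
  [[0, 0, 0, 26, 18, 0, 0], [0, 0, 0, 55, 38, 0, 0], [0, 0, 0, 85, 60, 0, 0], [0, 0, 0, 115, 81, -10, 0], [0, 0, 0, 129.7, 91.7, -30, 0], [0, 0, 0, 129.7, 91.7, -65, 0], [0, 0, 0, 129.7, 91.7, -100, 0], [0, 0, 0, 129.7, 91.7, -130, 0], [0, 0, 0, 129.7, 91.7, -152, 0], [0, 0, 0, 129.7, 91.7, -166, 0], [0, 0, 0, 129.7, 91.7, -174, 0], [0, 0, 0, 129.7, 91.7, -174, 0]],
])

```text
time_s: 7.03
position: [0.5855, 0.1202, 0.2284]
tcp_rot: [[-0.006, 0.958, -0.287], [-0.0, -0.287, -0.958], [-1.0, -0.006, 0.002]]
force: [0.3, -0.3, 0.6]
opening: 0.0
```

Run:
```python
from h import *
s=bot.read_state();print(s['position'],s['opening'],s['force'])
O=np.array([549.5,66.7]);y=np.radians(-16.64);t=s['position'][:2]*1000-O;print(t@[np.cos(y),np.sin(y)],t@[-np.sin(y),np.cos(y)])
c=bot.capture('wrist'); cv2.imwrite('pics/wrist6.png',c['frame'][:,:,::-1])
c=bot.capture('scene'); f=cv2.resize(c['frame'][160:300,220:420],None,fx=4,fy=4,interpolation=cv2.INTER_CUBIC)
cv2.imwrite('pics/scene6.png',f[:,:,::-1])
```

```text
[0.58552757 0.12018318 0.22843392] 7.334528456779174e-05 [ 0.34454249 -0.26300822  0.62479857]
19.20354131148898 61.56022251833792
```

View pics/wrist6.png

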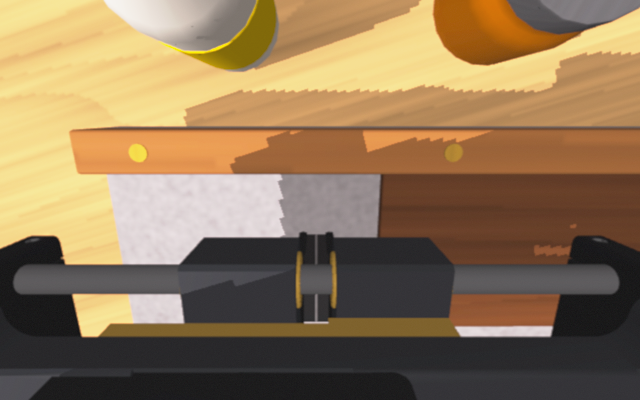

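View pics/scene6.png

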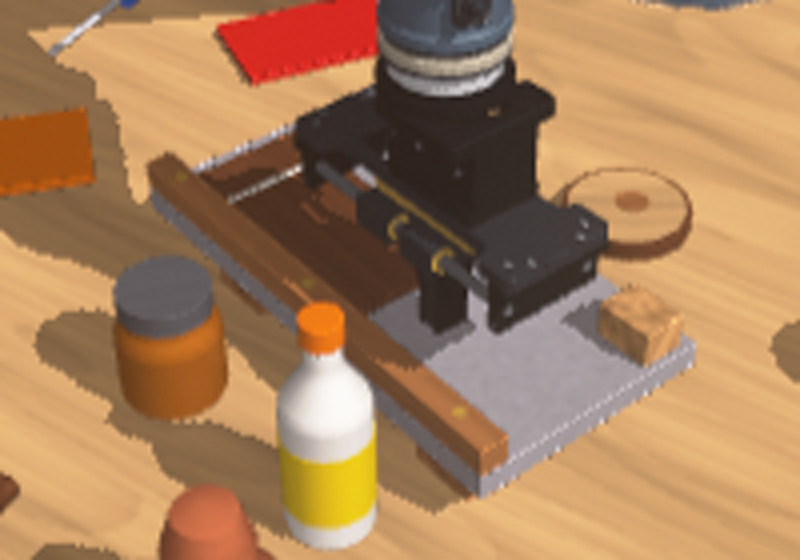

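Emit:
step_arm([
  [[0, 0, 0, -2.3, -7.7, 0.5, 0], [0, 0, 0, -4.6, -15.3, 1, 0], [0, 0, 0, -5.7, -19.2, 1, 0], [0, 0, 0, -6.9, -23, 1, 0], [0, 0, 0, -8, -26.8, 1, 0], [0, 0, 0, -9.2, -30.7, 1, 0], [0, 0, 0, -10.3, -34.5, 1, 0], [0, 0, 0, -11.5, -38.3, 1, 0], [0, 0, 0, -12.6, -42.2, 1, 0], [0, 0, 0, -13.7, -46, 1, 0], [0, 0, 0, -14.3, -47.9, 1, 0], [0, 0, 0, -14.3, -47.9, 1, 0]],
])

```text
time_s: 8.13
position: [0.5724, 0.0719, 0.2318]
tcp_rot: [[-0.0, 0.958, -0.287], [-0.0, -0.287, -0.958], [-1.0, 0.0, 0.0]]
force: [-0.1, 0.2, 0.0]
opening: 0.007
```

Run:
```python
from h import *
s=bot.read_state();print(s['position'],s['opening'],s['force'])
O=np.array([549.5,66.7]);y=np.radians(-16.64);t=s['position'][:2]*1000-O;print(t@[np.cos(y),np.sin(y)],t@[-np.sin(y),np.cos(y)])
for n,b in(('top',(140,260,220,390)),('scene',(160,300,220,420))):
    c=bot.capture(n); f=cv2.resize(c['frame'][b[0]:b[1],b[2]:b[3]],None,fx=4,fy=4,interpolation=cv2.INTER_CUBIC)
    cv2.imwrite(f'pics/{n}7.png',f[:,:,::-1])
cv2.imwrite('pics/wrist7.png',bot.capture('wrist')['frame'][:,:,::-1])
```

```text
[0.57238031 0.07186021 0.23180219] 0.006962081569443285 [-0.05096419  0.15761761  0.02683128]
20.444488448229087 11.496055835950495
```

View pics/scene7.png

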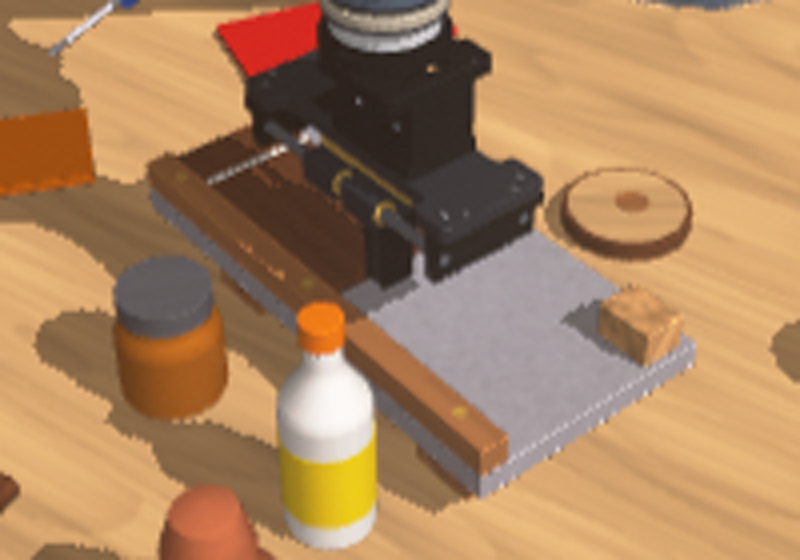

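View pics/wrist7.png

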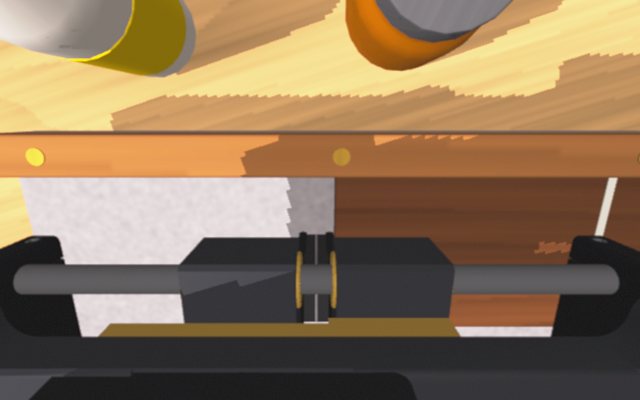

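The plate is moving along the fence, still flush (row 177). Left end edge is at (335,177–235), line at (613,178)–(600,235). Measuring.

Run:
```python
from h import *
O=np.array([549.5,66.7]);y=np.radians(-16.64);ux=np.array([np.cos(y),np.sin(y)]);uy=np.array([-ux[1],ux[0]])
c=bot.capture('wrist')
e=edge(c,(335,180),(335,234),.053,5); print('left end',(e[0]-O)@ux,(e[0]-O)@uy,ang(e,0)+16.64,e[2])
f=ray(c,[(613,180),(600,234)],.053)[:,:2]*1000-O; print(f@ux,f@uy)
```

```text
left end 46.93734024355903 1.5576532419086129 -0.8759918 0.09996104826857599
[60.95904971 31.68271193] [-139.95462688 -140.26392587]
```

Emit:
step_arm([
  [[0, 0, 0, -0.9, -2.9, 0, 0], [0, 0, 0, -1.7, -5.7, 0, 0], [0, 0, 0, -2.6, -8.6, 0, 0], [0, 0, 0, -3.4, -11.5, 0, 0], [0, 0, 0, -4.3, -14.4, 0, 0], [0, 0, 0, -5.2, -17.2, 0, 0], [0, 0, 0, -6, -20.1, 0, 0], [0, 0, 0, -6.6, -22, 0, 0], [0, 0, 0, -6.9, -23, 0, 0], [0, 0, 0, -6.9, -23, 0, 0]],
])

```text
time_s: 9.17
position: [0.5655, 0.049, 0.2317]
tcp_rot: [[-0.0, 0.958, -0.287], [-0.0, -0.287, -0.958], [-1.0, -0.0, 0.0]]
force: [-0.4, 0.1, 0.1]
opening: 0.007
```

Run:
```python
from h import *
s=bot.read_state()
O=np.array([549.5,66.7]);y=np.radians(-16.64);t=s['position'][:2]*1000-O;print(s['position'],t@[np.cos(y),np.sin(y)],t@[-np.sin(y),np.cos(y)])
b=(140,260,220,390)
c=bot.capture('top'); f=cv2.resize(c['frame'][b[0]:b[1],b[2]:b[3]],None,fx=4,fy=4,interpolation=cv2.INTER_CUBIC)
cv2.imwrite('pics/top8.png',f[:,:,::-1])
cv2.imwrite('pics/wrist8.png',bot.capture('wrist')['frame'][:,:,::-1])
```

```text
[0.56549138 0.04898897 0.23173205] 20.393387825863066 -12.390092661079438
```

View pics/wrist8.png

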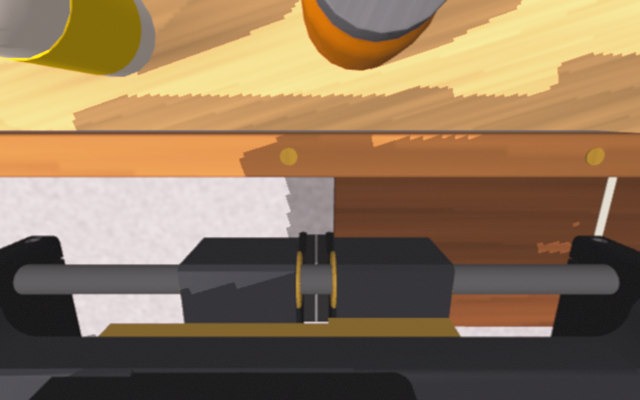

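Plate still square on the fence. By the tool's position, the line should be about 6 mm short. I'll back off and look straight down at the end edge before the last nudge.

Emit:
step_arm([
  [[0, 0, 0, 1.2, 3.8, 0, 0], [0, 0, 0, 2.9, 9.6, 0, 0], [0, 0, 0, 2.9, 9.6, 25, 0], [0, 0, 0, 2.9, 9.6, 60, 0], [0, 0, 0, 2.9, 9.6, 95, 0], [0, 0, 0, -10, 0, 125, 0], [0, 0, 0, -35, -20, 145, 0], [0, 0, 0, -60, -45, 160, 0], [0, 0, 0, -88, -70, 172, 0], [0, 0, 0, -115, -95, 174, 0], [0, 0, 0, -138, -118, 174, 0], [0, 0, 0, -138, -118, 174, 0]],
])

```text
time_s: 10.27
position: [0.4242, -0.0702, 0.406]
tcp_rot: [[-0.003, 0.957, -0.29], [-0.001, -0.29, -0.957], [-1.0, -0.003, 0.002]]
force: [0.3, 0.0, 0.3]
opening: 0.004
```

Emit:
step_arm([
  [[0, 0, 0, 0, 0, 0, 0], [0, 0, 0, 0, 0, 0, 0]],
])

```text
time_s: 10.43
position: [0.4281, -0.0684, 0.406]
tcp_rot: [[0.001, 0.958, -0.287], [-0.0, -0.287, -0.958], [-1.0, 0.001, -0.0]]
force: [-0.1, -1.0, 0.6]
opening: 0.004
```

Run:
```python
from h import *
c=bot.capture('wrist'); cv2.imwrite('pics/wrist9.png',c['frame'][:,:,::-1])
```

```text
(no output)
```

View pics/wrist9.png

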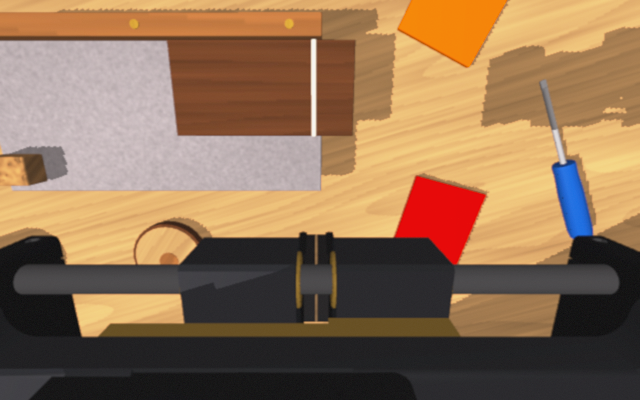

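Line at (313,38)–(314,136); ledge end edge (321,136)–(321,189), plate corners front-left (178,136), front-right (353,136). Measuring the remaining gap.

Run:
```python
from m2 import *
c=bot.capture('wrist')
go(c,((5,40),(160,40)),((321,138),(321,189)),((80,190),(321,190)),None,((180,136),(350,136)),((168,42),(178,134)),((313.5,42),(314,134)))
```

```text
ledge -16.598846 -16.595749 -15.813629 O [549.633     67.466774] depth 151.00726
plate yaw rel 0.00033569336 front x -25.701834
left end y -23.609495 rel -0.23171234 0.24667435987146957
line y -163.24738550248975 spread 0.08403191884843925 first/last [-163.4653406  -163.17484451]
tool in ledge -77.41731303941492 -164.4671579680265 t 10.5333 z 0.4057845726022349
```

Emit:
step_arm([
  [[0, 0, 0, 25, 25, 0, 0], [0, 0, 0, 50, 50, 0, 0], [0, 0, 0, 78, 75, 0, 0], [0, 0, 0, 105, 100, -10, 0], [0, 0, 0, 130, 120, -25, 0], [0, 0, 0, 140.9, 127.6, -50, 0], [0, 0, 0, 140.9, 127.6, -85, 0], [0, 0, 0, 140.9, 127.6, -115, 0], [0, 0, 0, 140.9, 127.6, -143, 0], [0, 0, 0, 140.9, 127.6, -162, 0], [0, 0, 0, 140.9, 127.6, -173, 0], [0, 0, 0, 140.9, 127.6, -174, 0]],
])

```text
time_s: 11.53
position: [0.568, 0.0601, 0.2289]
tcp_rot: [[-0.005, 0.958, -0.285], [0.001, -0.285, -0.958], [-1.0, -0.005, 0.001]]
force: [0.4, -1.2, -0.2]
opening: 0.008
```

Emit:
step_arm([
  [[0, 0, 0, 0, 0, 0, 0], [0, 0, 0, -1.2, -3.8, 0, 0], [0, 0, 0, -2.3, -7.7, 0, 0], [0, 0, 0, -2.9, -9.6, 0, 0], [0, 0, 0, -3.4, -11.5, 0, 0], [0, 0, 0, -4, -13.4, 0, 0], [0, 0, 0, -4.5, -15, 0, 0], [0, 0, 0, -4.7, -15.8, 0, 0], [0, 0, 0, -4.7, -15.8, 0, 0], [0, 0, 0, -4.7, -15.8, 0, 0]],
])

```text
time_s: 12.37
position: [0.5637, 0.043, 0.2317]
tcp_rot: [[-0.0, 0.958, -0.287], [-0.0, -0.287, -0.958], [-1.0, -0.0, 0.0]]
force: [0.7, 0.1, -0.3]
opening: 0.01
```

Emit:
step_arm([
  [[0, 0, 0, 1.2, 3.8, 0, 0], [0, 0, 0, 2.9, 9.6, 0, 0], [0, 0, 0, 2.9, 9.6, 25, 0], [0, 0, 0, 2.9, 9.6, 60, 0], [0, 0, 0, 2.9, 9.6, 95, 0], [0, 0, 0, -10, 0, 125, 0], [0, 0, 0, -35, -20, 145, 0], [0, 0, 0, -60, -45, 160, 0], [0, 0, 0, -88, -70, 172, 0], [0, 0, 0, -115, -90, 174, 0], [0, 0, 0, -136, -112, 174, 0], [0, 0, 0, -136, -112, 174, 0]],
])

```text
time_s: 13.37
position: [0.4245, -0.0702, 0.4059]
tcp_rot: [[-0.003, 0.957, -0.29], [-0.0, -0.29, -0.957], [-1.0, -0.003, 0.001]]
force: [0.1, 0.6, 0.4]
opening: 0.003
```

Emit:
step_arm([
  [[0, 0, 0, 0, 0, 0, 0], [0, 0, 0, 0, 0, 0, 0], [0, 0, 0, 0, 0, 0, 0]],
])

```text
time_s: 13.62
position: [0.4287, -0.0683, 0.4057]
tcp_rot: [[0.001, 0.958, -0.286], [0.0, -0.286, -0.958], [-1.0, 0.001, -0.0]]
force: [0.3, -0.4, -0.3]
opening: 0.006
```

Run:
```python
from h import *
c=bot.capture('wrist'); cv2.imwrite('pics/wrist10.png',c['frame'][:,:,::-1])
```

```text
(no output)
```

View pics/wrist10.png

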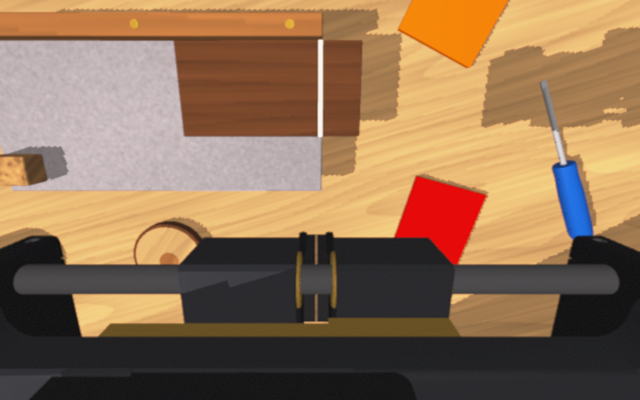

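The line (320,40)–(320,136) is now nearly over the end edge (322,138–190). I'll take a careful comparison of the two.

```bash
cat > m3.py <<'E'
from m2 import *
def endgap(c,fp,Bp,rows,lr,lc,ec):
    F=edge(c,*fp,.045,4);B=edge(c,*Bp,.045,4); yaw=np.radians((ang(F)+ang(B))/2); ux=np.array([np.cos(yaw),np.sin(yaw)]);uy=np.array([-ux[1],ux[0]])
    g=c['frame'].astype(np.float32)
    # ledge end: per row, strongest horizontal colour step (mid-crossing)
    E=[]
    for r in range(*rows):
        s=g[r,ec-7:ec+8]; sat=s[:,0]-s[:,2]  # red-blue: grey ~0, wood high/shadow
        lo,hi=sat[:4].mean(),sat[-4:].mean(); m=(lo+hi)/2; i=np.where((sat[:-1]<m)&(sat[1:]>=m))[0][0]
        E.append([ec-7+i+(m-sat[i])/(sat[i+1]-sat[i]),r])
    L=[]
    for r in range(*lr):
        s=g[r,lc-8:lc+9].min(1); w=np.clip(s-np.percentile(s,40)-10,0,None); L.append([(w*np.arange(lc-8,lc+9)).sum()/w.sum(),r])
    XE=ray(c,E,.045)[:,:2]*1000; XL=ray(c,L,.053)[:,:2]*1000
    f=edge(c,(190,136),(350,136),.053)
    print('px edge',np.mean(E,0),'line',np.mean(L,0),'yaw',np.degrees(yaw),'F-B',ang(F)-ang(B),'plate rel',ang(f)-np.degrees(yaw))
    print('front edge x rel fence foot',(f[0]-F[0])@ux)
    print('edge uy',np.median(XE@uy),(XE@uy).std(),'line uy',np.median(XL@uy),(XL@uy).std(),'GAP line-edge',np.median(XL@uy)-np.median(XE@uy))
E
python3 - <<'E'
from m3 import *
c=bot.capture('wrist')
cv2.imwrite('pics/crop10.png',cv2.resize(c['frame'][5:200,230:380,::-1],None,fx=3,fy=3,interpolation=cv2.INTER_NEAREST))
endgap(c,((5,40),(165,40)),((80,190),(321,190)),(142,187),(46,132),320,321)
E
```

```text
px edge [321.40860009 164.        ] line [320.04897171  88.5       ] yaw -16.54755 F-B -0.0015792847 plate rel 0.00016403198
front edge x rel fence foot -91.101364
edge uy 49.81991062532932 0.13916424874702502 line uy 51.689158486134254 0.045962855567045456 GAP line-edge 1.8692478608049328
```

View pics/crop10.png

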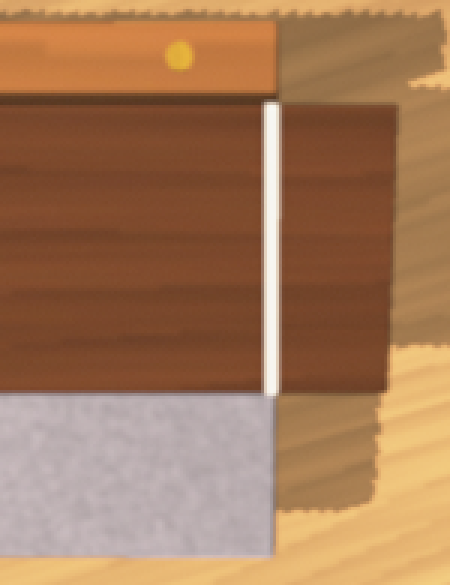

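The line centre is still ~1.7 mm inside the edge (measured 1.87; by picture at the plate's front 1.3–1.5 px ≈ 1.6 mm). One last nudge of 1.7 mm.

Emit:
step_arm([
  [[0, 0, 0, 25, 25, 0, 0], [0, 0, 0, 50, 50, 0, 0], [0, 0, 0, 78, 75, 0, 0], [0, 0, 0, 105, 100, -10, 0], [0, 0, 0, 130, 116, -25, 0], [0, 0, 0, 138.9, 121.6, -50, 0], [0, 0, 0, 138.9, 121.6, -85, 0], [0, 0, 0, 138.9, 121.6, -115, 0], [0, 0, 0, 138.9, 121.6, -143, 0], [0, 0, 0, 138.9, 121.6, -162, 0], [0, 0, 0, 138.9, 121.6, -173, 0], [0, 0, 0, 138.9, 121.6, -174, 0]],
])

```text
time_s: 14.72
position: [0.5661, 0.0536, 0.229]
tcp_rot: [[-0.005, 0.958, -0.286], [0.001, -0.286, -0.958], [-1.0, -0.005, 0.001]]
force: [0.2, 0.0, -0.4]
opening: 0.007
```

Emit:
step_arm([
  [[0, 0, 0, 0, 0, 0, 0], [0, 0, 0, -1.2, -3.8, 0, 0], [0, 0, 0, -2, -6.7, 0, 0], [0, 0, 0, -2.5, -8.4, 0, 0], [0, 0, 0, -2.9, -9.6, 0, 0], [0, 0, 0, -3.2, -10.6, 0, 0], [0, 0, 0, -3.4, -11.2, 0, 0], [0, 0, 0, -3.4, -11.2, 0, 0], [0, 0, 0, -3.4, -11.2, 0, 0]],
])

```text
time_s: 15.47
position: [0.5634, 0.0415, 0.2319]
tcp_rot: [[0.0, 0.958, -0.287], [-0.0, -0.287, -0.958], [-1.0, 0.0, -0.0]]
force: [0.5, -0.6, 0.8]
opening: 0.006
```

Emit:
step_arm([
  [[0, 0, 0, 1.2, 3.8, 0, 0], [0, 0, 0, 2.9, 9.6, 0, 0], [0, 0, 0, 2.9, 9.6, 25, 0], [0, 0, 0, 2.9, 9.6, 60, 0], [0, 0, 0, 2.9, 9.6, 95, 0], [0, 0, 0, -10, 0, 125, 0], [0, 0, 0, -35, -20, 145, 0], [0, 0, 0, -60, -45, 160, 0], [0, 0, 0, -88, -70, 172, 0], [0, 0, 0, -115, -90, 174, 0], [0, 0, 0, -136, -112, 174, 0], [0, 0, 0, -136, -112, 174, 0]],
])

```text
time_s: 16.47
position: [0.424, -0.0718, 0.4058]
tcp_rot: [[-0.003, 0.957, -0.29], [-0.0, -0.29, -0.957], [-1.0, -0.003, 0.001]]
force: [-0.1, 0.2, -1.0]
opening: 0.006
```

Emit:
step_arm([
  [[0, 0, 0, 0, 0, 0, 0], [0, 0, 0, 0, 0, 0, 0], [0, 0, 0, 0, 0, 0, 0]],
])

```text
time_s: 16.72
position: [0.4282, -0.0699, 0.4057]
tcp_rot: [[0.001, 0.958, -0.286], [0.0, -0.286, -0.958], [-1.0, 0.001, -0.0]]
force: [0.5, -0.1, 0.2]
opening: 0.005
```

Run:
```python
from m3 import *
c=bot.capture('wrist')
cv2.imwrite('pics/crop11.png',cv2.resize(c['frame'][5:200,230:380,::-1],None,fx=3,fy=3,interpolation=cv2.INTER_NEAREST))
endgap(c,((5,40),(165,40)),((80,190),(321,190)),(142,187),(46,132),321,321)
B=edge(c,(80,190),(321,190),.045,4);f=edge(c,(190,136),(350,136),.053);print('front-B (60 if flush)',abs((f[0]-B[0])@[-B[1][1],B[1][0]]))
k=edge(c,(182,41),(310,41),.053,4);print('back edge w',abs((f[0]-k[0])@[-f[1][1],f[1][0]]))
```

```text
px edge [319.67629451 164.        ] line [319.76690702  88.5       ] yaw -16.572794 F-B -0.0027999878 plate rel 0.00030708313
front edge x rel fence foot -92.14383
edge uy 50.07135900792872 0.17278466146628021 line uy 50.398973456071715 0.0566083839969804 GAP line-edge 0.32761444814299523
front-B (60 if flush) 58.7662
back edge w 89.98401
```

View pics/crop11.png

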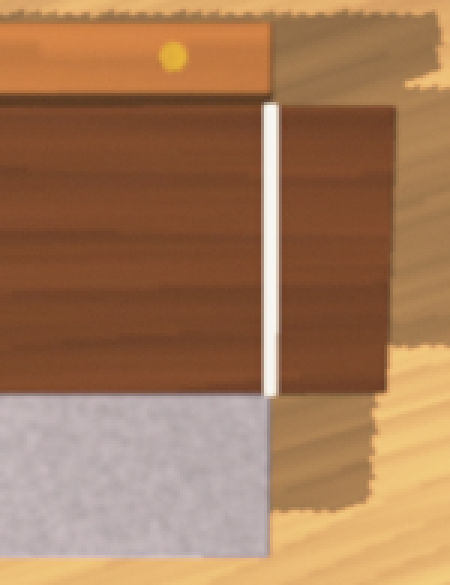

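Line now within ~0.3 mm of the edge and the plate is parallel, but the front-edge distance (58.8 mm, was 59.7 when seated; row of fence face a little wider) suggests it drifted ~1 mm off the fence. I'll press it back with both fingertips from the front.

Emit:
step_arm([
  [[0, 0, 0, 7, 24, 0, 87], [0, 0, 0, 14.3, 47.9, 0, 87], [0, 0, 0, 14.3, 47.9, -20, 87], [0, 0, 0, 14.3, 47.9, -55, 87], [0, 0, 0, 14.3, 47.9, -90, 87], [0, 0, 0, 14.3, 47.9, -120, 87], [0, 0, 0, 14.3, 47.9, -147, 87], [0, 0, 0, 14.3, 47.9, -165, 87], [0, 0, 0, 14.3, 47.9, -173, 87], [0, 0, 0, 14.3, 47.9, -174, 87], [0, 0, 0, 14.3, 47.9, -174, 87], [0, 0, 0, 14.3, 47.9, -174, 87]],
])

```text
time_s: 17.77
position: [0.4422, -0.0224, 0.2325]
tcp_rot: [[0.002, 0.958, -0.286], [-0.001, -0.286, -0.958], [-1.0, 0.002, -0.0]]
force: [-0.1, 0.4, -0.1]
opening: 0.835
```

Emit:
step_arm([
  [[0, 0, 0, 5.7, -1.7, 0, 87], [0, 0, 0, 11.5, -3.4, 0, 87], [0, 0, 0, 17.2, -5.2, 0, 87], [0, 0, 0, 23, -6.9, 0, 87], [0, 0, 0, 28.7, -8.6, 0, 87], [0, 0, 0, 31.6, -9.5, 0, 87], [0, 0, 0, 33.5, -10, 0, 87], [0, 0, 0, 35.4, -10.6, 0, 87], [0, 0, 0, 36.4, -10.9, 0, 87], [0, 0, 0, 36.4, -10.9, 0, 87], [0, 0, 0, 36.4, -10.9, 0, 87]],
])

```text
time_s: 18.68
position: [0.4778, -0.0334, 0.2317]
tcp_rot: [[-0.001, 0.958, -0.287], [0.0, -0.287, -0.958], [-1.0, -0.001, -0.0]]
force: [0.1, -0.6, -0.4]
opening: 0.998
```

Run:
```python
from h import *
s=bot.read_state()
O=np.array([549.5,66.7]);y=np.radians(-16.64);t=s['position'][:2]*1000-O;print(s['time_s'],s['opening'],s['force'],s['position'],t@[np.cos(y),np.sin(y)],t@[-np.sin(y),np.cos(y)])
c=bot.capture('wrist'); cv2.imwrite('pics/wrist12.png',c['frame'][:,:,::-1])
```

```text
18.6833 0.9984898207996808 [ 0.08701635 -0.59999924 -0.39879446] [ 0.47775475 -0.03337743  0.23165926] -40.08286447179178 -116.43125341949488
```

View pics/wrist12.png

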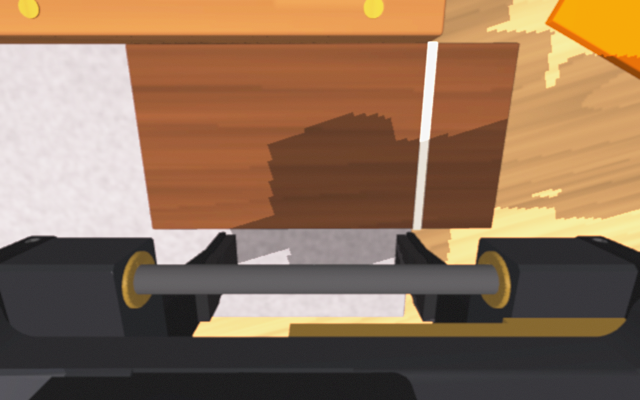

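Tips (row 235) are just short of the plate's front side (row 228). Advancing slowly until force shows.

Emit:
step_arm([
  [[0, 0, 0, 1, -0.3, 0, 87], [0, 0, 0, 1.9, -0.6, 0, 87], [0, 0, 0, 2.9, -0.9, 0, 87], [0, 0, 0, 3.8, -1.1, 0, 87], [0, 0, 0, 3.8, -1.1, 0, 87]],
])

```text
time_s: 19.15
position: [0.4812, -0.0344, 0.2317]
tcp_rot: [[-0.002, 0.958, -0.287], [0.001, -0.287, -0.958], [-1.0, -0.002, 0.0]]
force: [-2.6, 0.9, 2.0]
opening: 0.996
```

Emit:
step_arm([
  [[0, 0, 0, 0.6, -0.2, 0, 87], [0, 0, 0, 1.4, -0.4, 0, 87], [0, 0, 0, 1.4, -0.4, 0, 87], [0, 0, 0, 1.4, -0.4, 0, 87]],
])

```text
time_s: 19.48
position: [0.4817, -0.0345, 0.2316]
tcp_rot: [[-0.005, 0.958, -0.287], [0.001, -0.287, -0.958], [-1.0, -0.005, 0.0]]
force: [-5.5, 0.8, 4.3]
opening: 1.0
```

Run:
```python
from h import *
c=bot.capture('wrist'); cv2.imwrite('pics/wrist13.png',c['frame'][:,:,::-1])
```

```text
(no output)
```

View pics/wrist13.png

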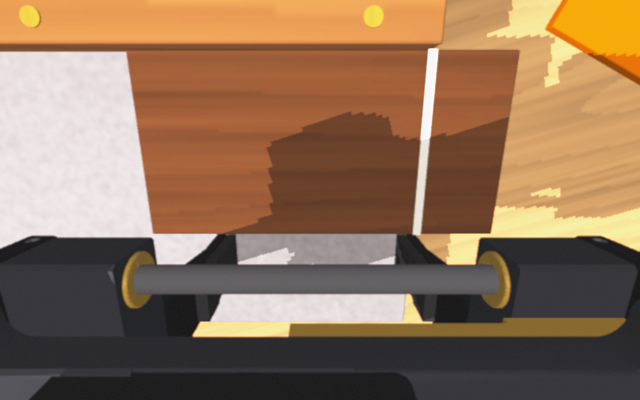

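Tips bear on the plate (row 234), stopped against the fence with 5.5 N. Backing off and taking the final check.

Emit:
step_arm([
  [[0, 0, 0, -4, 1.2, 0, 87], [0, 0, 0, -14, 4.2, 0, 87], [0, 0, 0, -26, 7.8, 5, 87], [0, 0, 0, -40, 10, 30, 87], [0, 0, 0, -45, 0, 65, 87], [0, 0, 0, -50, -12, 100, 60], [0, 0, 0, -54, -25, 130, 0], [0, 0, 0, -54, -35, 155, 0], [0, 0, 0, -54, -35, 170, 0], [0, 0, 0, -54, -35, 174, 0], [0, 0, 0, -54, -35, 174, 0], [0, 0, 0, -54, -35, 174, 0]],
])

```text
time_s: 20.53
position: [0.4291, -0.0697, 0.4052]
tcp_rot: [[0.0, 0.958, -0.287], [0.0, -0.287, -0.958], [-1.0, 0.0, -0.0]]
force: [-0.5, 0.1, 0.4]
opening: 0.556
```

Emit:
step_arm([
  [[0, 0, 0, 0, 0, 0, 0], [0, 0, 0, 0, 0, 0, 0]],
])

```text
time_s: 20.7
position: [0.4289, -0.0696, 0.4044]
tcp_rot: [[-0.003, 0.958, -0.286], [0.001, -0.286, -0.958], [-1.0, -0.003, -0.0]]
force: [-0.1, -0.4, -0.1]
opening: 0.401
```

Run:
```python
from m3 import *
c=bot.capture('wrist')
cv2.imwrite('pics/wrist14.png',c['frame'][:,:,::-1])
cv2.imwrite('pics/crop14.png',cv2.resize(c['frame'][5:200,230:380,::-1],None,fx=3,fy=3,interpolation=cv2.INTER_NEAREST))
try:
    endgap(c,((5,40),(165,40)),((80,190),(315,190)),(142,187),(46,132),320,320)
except Exception as e: print(e)
B=edge(c,(80,190),(315,190),.045,4);f=edge(c,(190,136),(350,136),.053);print('front-B (60 if flush)',abs((f[0]-B[0])@[-B[1][1],B[1][0]]),f[2],B[2])
```

```text
px edge [320.26005521 164.        ] line [320.35583014  88.5       ] yaw -16.72609 F-B -0.23652649 plate rel 0.11558533
front edge x rel fence foot -90.42292
edge uy 51.14719765320063 0.27036931791333485 line uy 51.73474444560532 0.0691063909296164 GAP line-edge 0.5875467924046944
front-B (60 if flush) 59.593727 9.515516896038575e-06 2.7514716879261697e-06
```

View pics/crop14.png

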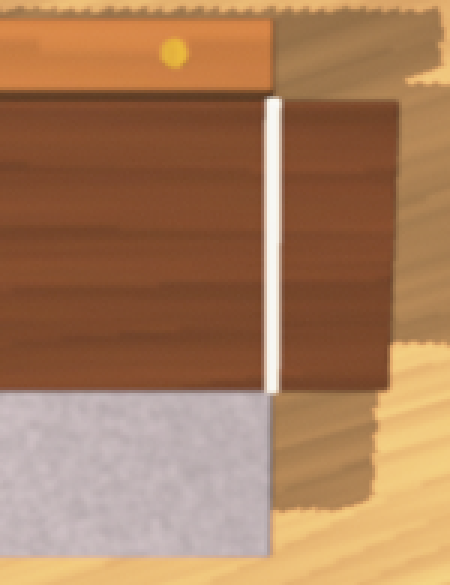

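View pics/wrist14.png

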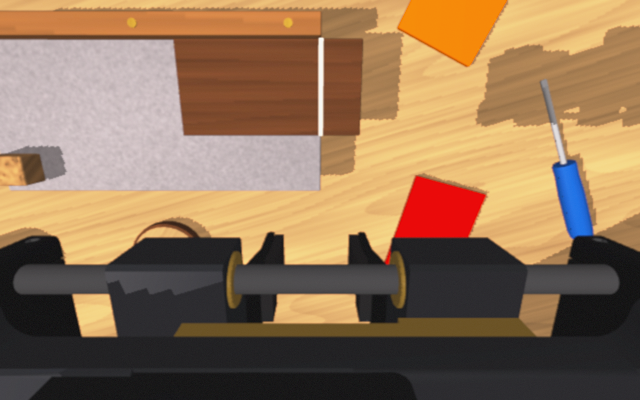

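The front-edge distance is back at 59.6 mm, the seated value, and the line centre (crop col. 272) stands over the end edge (crop col. 271). One last look at the whole scene before I hand in.

Run:
```python
from h import *
c=bot.capture('scene'); cv2.imwrite('pics/scene15.png',c['frame'][:,:,::-1])
```

```text
(no output)
```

View pics/scene15.png

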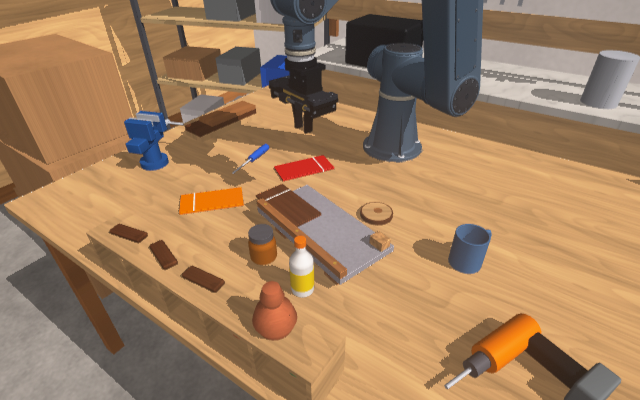

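The plate sticks out past the right-hand end (about (275,190)), bystanders are where they were, and the arm is clear.

```bash
python3 -c "
from rig import bot
print(bot.hand_in())"
```

```text
the job is handed in; nothing more can be done
None
```

I handed the job in at about 21 s. The plate is flat on the ledge, against the fence, and sticks out over the right-hand end with the white line over the end edge. I pushed it to the fence with both open fingertips, then along the fence with the closed fingertips in three goes. A last gentle press against the fence followed, because the final 1.7 mm nudge had let it drift about 1 mm off.

**Line:** the last check puts the white line about 0.3–0.6 mm short of the end edge.

**Fence:** the plate's front side measures 59.6 mm from the ledge's front edge, the same as when it was first seated. The exact value when flush would be 60 mm. The pressing force at the fence was 5.5 N.

**Angle:** in the last frame the fence-foot edge and the ledge's front edge disagreed by 0.24°, so the plate's 0.1° reading there is uncertain. In the frames before that press it read 0.0°.

**Everything else:** in the scene view the other objects stand where they did, and the arm is clear of the plate.

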